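# Leak-check the hatch seam of a cold reagent module

## Task

Take the orange leak-detector pen out of its stand and, tip down, pass its tip slowly (under 10 cm a second) along the whole black seam on top of the blue reagent module, from the green dot round the corner to the red dot. Keep the tip right over the seam, just clear of it or barely touching, and do not press hard on the module. Then put the pen back upright in its own stand, collar resting on the rim, and let go.

Things in the scene. Friction and masses are not known exactly. Their poses are not given: they have to be found in the camera images.
- probe: Orange leak-detector pen, 134 mm long, ~110 g, upright in its stand (a grey-handled one is a bystander). Origin: middle of its handle, the place to grip; z up, away from the tip. Handle: round, 26 mm across, 35 mm up and down from the origin. Black collar 60 mm across, underside 41 mm below the origin. Then a steel stem, 12 mm across, tapering to a 5 mm tip 99 mm below the origin.
- probe_tip (a point): The end of the orange pen's steel tip, 99 mm below the middle of its handle.
- stand: The orange pen's stand, fixed: white round pot with an orange band (the grey pen's has a grey band), 68 mm across, foot 92 mm, 72 mm tall, with a well in its top 34 mm across and 66 mm deep. Origin: centre of its underside; z up. The stem hangs in the well, the collar rests on the rim: seated, the pen's handle middle is 113 mm and its tip 14 mm above the table.
- module: Blue reagent module, fixed (a white one is a bystander): box 150 (x) by 180 (y) by 60 mm tall, pale hatch flush in its top. Origin: centre of its underside; z up, x and y along its sides. Seam: black line 5 mm wide on the top, 60 mm above the origin, two straight legs: green dot (x -30, y -65) to corner (x -30, y +45) to red dot (x +50, y +45), mm in its own axes.
Things that resemble listed ones, but are neither listed nor needed, are in the scene too. What is shaped like the stand but pink, turquoise or yellow is not meant.

How it is judged (in metres and radians):
On the way, in this order (a step that is already met when the one before it is completed fails the run):
1. tip at the green dot (within 15 mm along either side of the module, at most 20 mm above the seam) (x of probe_tip in the frame of module between -0.045 and -0.015 m and y of probe_tip in the frame of module between -0.08 and -0.05 m and z of probe_tip in the frame of module between 0.05 and 0.08 m), for 0.1 s.
2. tip a third of the way to the corner (within 15 mm along either side of the module, at most 20 mm above the seam) (x of probe_tip in the frame of module between -0.045 and -0.015 m and y of probe_tip in the frame of module between -0.043 and -0.013 m and z of probe_tip in the frame of module between 0.05 and 0.08 m), for 0.1 s.
3. tip two thirds of the way to the corner (within 15 mm along either side of the module, at most 20 mm above the seam) (x of probe_tip in the frame of module between -0.045 and -0.015 m and y of probe_tip in the frame of module between -0.007 and 0.023 m and z of probe_tip in the frame of module between 0.05 and 0.08 m), for 0.1 s.
4. tip at the corner of the seam (within 15 mm along either side of the module, at most 20 mm above the seam) (x of probe_tip in the frame of module between -0.045 and -0.015 m and y of probe_tip in the frame of module between 0.03 and 0.06 m and z of probe_tip in the frame of module between 0.05 and 0.08 m), for 0.1 s.
5. tip half-way from the corner to the red dot (within 15 mm along either side of the module, at most 20 mm above the seam) (x of probe_tip in the frame of module between -0.005 and 0.025 m and y of probe_tip in the frame of module between 0.03 and 0.06 m and z of probe_tip in the frame of module between 0.05 and 0.08 m), for 0.1 s.
6. tip at the red dot (within 15 mm along either side of the module, at most 20 mm above the seam) (x of probe_tip in the frame of module between 0.035 and 0.065 m and y of probe_tip in the frame of module between 0.03 and 0.06 m and z of probe_tip in the frame of module between 0.05 and 0.08 m), for 0.1 s.
At the end, for the whole second after the job is handed in: The orange pen is back in its own stand, released and at rest: upright within 10 degrees, its tip within 16 mm of the stand's axis and its collar down on the rim (within 8 mm) (horizontal distance between probe_tip and stand below 0.016 m and z of probe_tip in the frame of stand between 0.006 and 0.022 m and angle between probe's own z axis and vertical below 0.17 rad and linear speed of probe below 0.02 m/s); the robot touches nothing.
It fails at once if the pen moves faster than 10 cm/s while its tip runs along the seam (within 20 mm of it, more than 15 mm from the end dots) (z of probe_tip in the frame of module below 0.08 m and linear speed of probe above 0.1 m/s and ((x of probe_tip in the frame of module between -0.05 and -0.01 m and y of probe_tip in the frame of module between -0.05 and 0.045 m) or (y of probe_tip in the frame of module between 0.025 and 0.065 m and x of probe_tip in the frame of module between -0.03 and 0.035 m))).
It fails at once if the pen presses on the blue module with more than 15 N (contact force between probe and module above 15 N).
It also fails if it takes over 64 s, if anything falls off the work surface, if the arm or the gripper's body presses on something with over 40 N, if the wrist force passes 120 N, or if a joint passes its speed limit or range.

## Robot

A 6-joint arm with a two-finger parallel gripper is mounted at the origin on the work surface. World frame = base frame: x ahead of the robot, y to its left, z up, the work surface at z = 0. Lengths are in mm, angles in degrees, forces in N, time in s.
With the tool pointing down it reaches from about 300 to 850 mm from the base axis. Payload 4.2 kg.
Tool frame: the origin (TCP) lies midway between the tips of the shut fingers; the grasp point (between the pads) lies 19 mm behind it; z points along the fingers, y is the direction in which the jaws open and shut (so a half turn about z gives the same grasp; the last joint's range is limited). The gripper opens to 91 mm and grips with 3 to 60 N. Pads are 32 mm wide; open, the fingers measure 118 mm over their backs; the gripper's body (76 mm by 178 mm) begins 60 mm behind the grasp point.
Start: joints at [-67.494, 18.312, 89.639, -0, 72.044, -1.146], TCP at [230.681, -526.716, 213.976] pointing down, gripper open.
Joint ranges: [-177.97, 177.97], [-48.28, 115.42], [12.27, 149.76], [-77.06, 257.06], [2.81, 150.46], [-146.56, 146.56]. Speed limits (degrees/s): [147.25, 147.25, 180, 180, 180, 180].

## Interface

Orientations are given as [roll, pitch, yaw] about the fixed x, y, z axes, in that order (R = Rz(yaw) Ry(pitch) Rx(roll)).
In Python, from workcell import env gives the robot as it stands.
- The arm moves only by the shell command python3 -m jog 'ROWS' [FORCE]. ROWS is JSON, a list of rows, each an object of numbers: "dx", "dy", "dz": the shift along the world's x, y, z in m; "wx", "wy", "wz": the turn, a rotation vector about the world's x, y, z in rad; "grip": the gripper's target within -1 to 1 (shut at 1, half-way at 0, fully open at -1). In form: [{"dx": .., "dy": .., "dz": .., "wx": .., "wy": .., "wz": .., "grip": ..}, ...]. A call has 1 to 10 rows; each row shifts and turns the commanded pose from where the row before left it; what a row does not reach is not made up. A row lasts 1/10 s, in which the tool goes at most 50 mm and 8.59 degrees, less where a joint would pass 70% of its speed; a pose out of reach is approached as far as the arm can. A call with a gripper value outside its range is refused whole. The fingers move at their own pace and stop on an object; FORCE is the grip in N (left out, the last holds). Time passes only in rows, so rows that do not move let the fingers close. It gives the time, the measured TCP pose, the force and the opening at its end, in the units of the state.
- env.state(): the state, without advancing time (a new reading comes with each control period).
- env.grab_frame(name): name is "scene" or "top" or "wrist"; returns the picture (400x640x3 uint8, red, green, blue); there is no depth.
- env.get_calibration(name): a dict with "fx", "fy", "cx", "cy" (pixels), "k1" (the pictures are not rectified: a ray, as slopes to the right and down, at radius r is drawn at 1 + k1 r^2 times it, then the intrinsics apply), "R" (3x3) and "t" (3): a world point X has camera coordinates R X + t. Camera axes: x right, y down, z forward; pixel columns grow to the right and rows downward; lengths in mm; the calibration is good to about 2 mm. A picture is of the moment at which its call begins: read the wrist's pose just before it. get_calibration takes no time and is no camera call; for the wrist camera it gives the pose at the moment of the call.
- env.job_done(): hands the job in, once; it reports no verdict.
The state is a dict: "time_s": time; "qpos": joint angles; "qvel": joint speeds; "effort": joint torques, N m; "ee_pos": TCP position; "ee_rot": TCP orientation; "force": force on the tool from outside, world axes, zero at the start; "torque": the same for the moment, N m; "gripper_width": finger opening in mm.
Only numpy, scipy, OpenCV 4.12 (cv2) and the standard library are available. Lean on these libraries where they do the work, as an engineer would, in place of code of your own. Each camera call takes 0.05 s, during which the arm holds its last target. There are 200 camera calls.

## Working session

There is one attempt and no reset: what is moved stays moved. The work goes in short steps, Python scripts to look and compute and a shell command to move; the robot and the scene stay as the last step left them, time stands still between calls to the robot, and variables do not carry over. Pictures are saved under pics/ and viewed, about 8 in all and at most 12, crops included, and the job is handed in when it is done.

```bash
ls; mkdir -p pics; python3 - <<'E'
from workcell import env
import cv2
print(env.state())
for n in("scene","top"):
    im=env.grab_frame(n); cv2.imwrite(f"pics/{n}0.png",im[:,:,::-1]); c=env.get_calibration(n); print(n,c)
E
```

```text
pics
{'time_s': 0.0, 'qpos': array([-6.74935809e+01,  1.83520489e+01,  8.97069357e+01, -3.71210873e-04,
        7.20432056e+01, -1.14589022e+00]), 'qvel': array([ 0.04428324, -0.0230374 , -0.08298553, -0.05775484, -0.05615761,
       -0.00781425]), 'effort': array([ 1.98044792e-03, -4.12450254e+01, -2.31979430e+01,  7.30097503e-02,
        4.59844933e-02, -1.35648756e-04]), 'ee_pos': array([ 230.48668398, -526.23038121,  213.11260237]), 'ee_rot': array([-1.79897823e+02, -1.69076751e-03,  2.36524226e+01]), 'force': array([-0.9463875 ,  0.26277825,  0.21855299]), 'torque': array([ 0.0082144 , -0.02500238, -0.05034668]), 'gripper_width': 90.96476479817711}
scene {'fx': 461.77162361096504, 'fy': 461.77162361096504, 'cx': 314.9429998798712, 'cy': 201.81277991802327, 'k1': -0.10407204219027828, 'R': array([[-0.55446243,  0.83214297,  0.01046348],
       [ 0.60260699,  0.41012916, -0.68458666],
       [-0.57396535, -0.37327222, -0.72885638]]), 't': array([ 281.59595292, -137.27223439, 1594.59338567])}
top {'fx': 494.76697886939064, 'fy': 494.76697886939064, 'cx': 323.73377013113645, 'cy': 199.2563632609893, 'k1': -0.022690096371461143, 'R': array([[-0.10433603, -0.99453614,  0.00344441],
       [-0.97274435,  0.10132753, -0.20856933],
       [ 0.20708072, -0.02511183, -0.97800152]]), 't': array([ -52.20214639,  433.535421  , 1448.64779649])}
```

View pics/scene0.png

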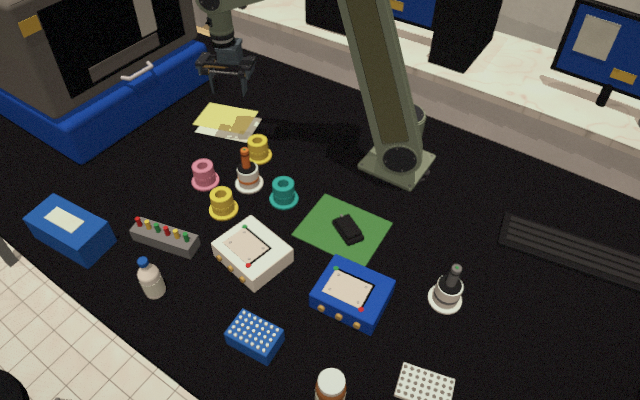

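View pics/top0.png

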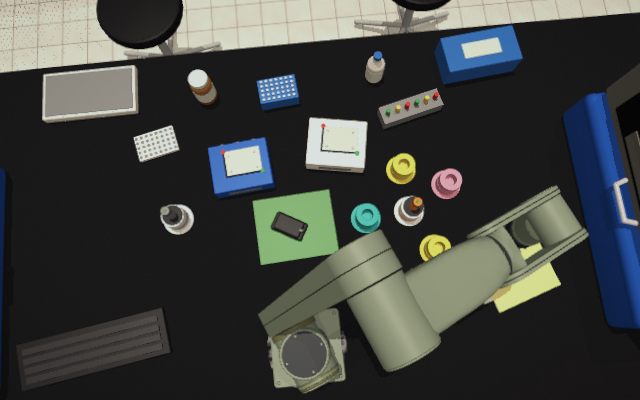

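The scene holds two pen-like things: the orange pen (scene 247,170; top 410,208) and the grey pen (scene 450,290; top 177,217). The pots at scene 204,173 (pink), 283,191 (turquoise), 258,148 and 222,203 (yellow) aren't the stand. Module-like things are blue with a seam (scene 352,292; top 240,166), white (scene 252,252), a blue box (68,228) and a blue rack (254,335). I choose the orange pen and the blue module with the seam, and check both in one close crop.

```bash
cat > h.py <<'E'
import numpy as np, cv2
from workcell import env
def ray(c,uv):
    K=np.array([[c['fx'],0,c['cx']],[0,c['fy'],c['cy']],[0,0,1.]])
    p=cv2.undistortPoints(np.array([[uv]],float),K,np.array([c['k1'],0,0,0,0.]))[0,0]
    R=np.array(c['R']);t=np.array(c['t']); d=R.T@np.array([p[0],p[1],1]); return -R.T@t,d/np.linalg.norm(d)
def onz(c,uv,z):
    o,d=ray(c,uv); return o+d*(z-o[2])/d[2]
def two(a,ua,b,ub):
    o,d=ray(a,ua);p,e=ray(b,ub)
    s=np.linalg.lstsq(np.c_[d,-e],p-o,rcond=None)[0]
    A,B=o+d*s[0],p+e*s[1]; return (A+B)/2,np.linalg.norm(A-B)
def proj(c,X):
    K=np.array([[c['fx'],0,c['cx']],[0,c['fy'],c['cy']],[0,0,1.]])
    return cv2.projectPoints(np.array(X,float).reshape(-1,3),cv2.Rodrigues(np.array(c['R']))[0],np.array(c['t'],float),K,np.array([c['k1'],0,0,0,0.]))[0].reshape(-1,2)
E
python3 - <<'E'
import cv2,numpy as np
t=cv2.imread('pics/top0.png');s=cv2.imread('pics/scene0.png')
f=lambda im,x,y:cv2.resize(im[y:y+56,x:x+80] if 0 else im[y:y+70,x:x+95],(400,295),interpolation=cv2.INTER_CUBIC)
o=np.vstack([np.hstack([f(t,195,130),f(t,362,175)]),np.hstack([f(s,305,255),f(s,200,135)])])
cv2.imwrite('pics/crop1.png',np.clip(o*1.3,0,255).astype('uint8'))
E
```

```text
(no output)
```

View pics/crop1.png

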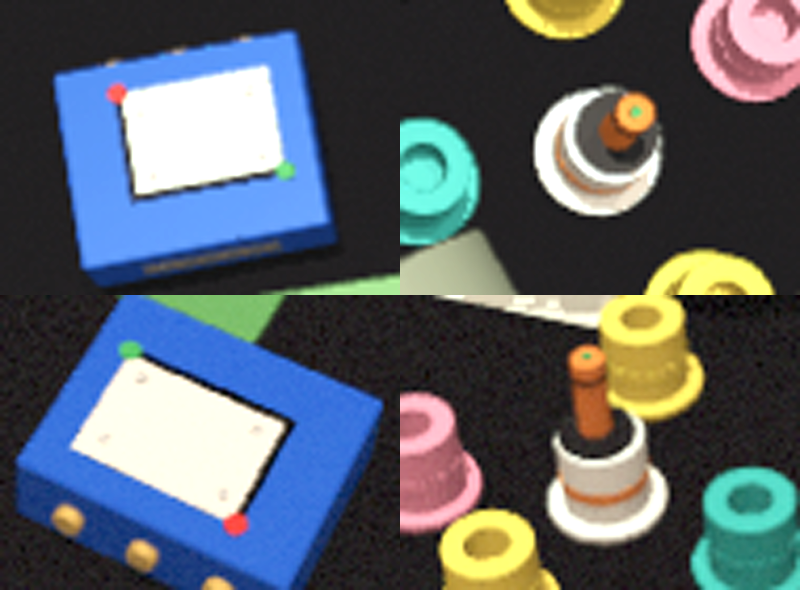

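The crop shows the orange pen with a green dot on its cap, in the stand with the orange band, and the blue module with its black seam from green dot to corner to red dot. Both choices are right, so I measure them now.

```bash
cat > m.py <<'E'
from h import *
def cen(im,box,lo,hi,lo2=None,hi2=None):
    x,y,w,h=box; r=cv2.cvtColor(im[y:y+h,x:x+w],cv2.COLOR_BGR2HSV); m=cv2.inRange(r,lo,hi)
    if lo2: m|=cv2.inRange(r,lo2,hi2)
    n,l,st,c=cv2.connectedComponentsWithStats(m); k=1+np.argmax(st[1:,4]); return c[k]+[x,y],st[k,4],(l==k)
E
cat > meas.py <<'E'
from m import *
T=cv2.imread('pics/top0.png');S=cv2.imread('pics/scene0.png');ct=env.get_calibration('top');cs=env.get_calibration('scene')
G=((40,90,60),(85,255,255));Rd=((0,150,80),(6,255,255),(172,150,80),(180,255,255));O=((5,140,60),(18,255,255))
r={}
for n,im,c,bg,br in(('top',T,ct,(255,163,16,16),(214,144,16,16)),('scene',S,cs,(328,260,16,16),(352,302,20,16))):
    g,a,_=cen(im,bg,*G); q,b,_=cen(im,br,*Rd); r[n]=(g,q)
    P,Q=onz(c,g,60),onz(c,q,60); v=(Q-P)[:2]
    print(n,g,a,q,b,P.round(1),Q.round(1),'dist',np.linalg.norm(v),'yaw',np.degrees(np.arctan2(v[1],v[0])-np.arctan2(110,80)))
for i in(0,1): print('tri',two(ct,r['top'][i],cs,r['scene'][i]))
gt=cen(T,(408,194,20,14),*G); gs=cen(S,(236,142,16,14),*G)
print('cap dot',gt[:2],gs[:2],two(ct,gt[0],cs,gs[0]),onz(ct,gt[0],148),onz(cs,gs[0],148))
for n,im,c,bb in(('top',T,ct,(385,190,55,45)),('scene',S,cs,(230,145,38,50))):
    x,y,w,h=bb; hs=cv2.cvtColor(im[y:y+h,x:x+w],cv2.COLOR_BGR2HSV); m=cv2.inRange(hs,(0,0,110),(180,70,255))
    k,l,st,ce=cv2.connectedComponentsWithStats(m); i=1+np.argmax(st[1:,4]); p=np.argwhere(l==i)[:,::-1]+[x,y]
    H=cv2.convexHull(p.astype(np.int32)); print(n,'white bbox',p.min(0),p.max(0))
E
python3 meas.py
```

```text
top [262.26666667 170.        ] 15 [222.5 151.8] 10 [532.2  79.1  60. ] [602.2 195.5  60. ] dist 135.84837267692595 yaw 4.984031901272628
scene [335.70588235 267.70588235] 17 [360.57894737 308.89473684] 19 [530.3  80.1  60. ] [600.9 196.6  60. ] dist 136.32678131794154 yaw 4.814899156987091
tri (array([531.42043887,  79.73816458,  61.33974759]), np.float64(1.6641580081820169))
tri (array([601.65277068, 196.09736341,  60.76952239]), np.float64(1.5764195870479873))
cap dot (array([417.5, 201.5]), np.int32(4)) (array([244., 149.]), np.int32(1)) (array([ 369.96994092, -355.1813533 ,  148.48628837]), np.float64(1.2450124253018742)) [ 370.40008422 -355.83832557  148.        ] [ 369.39144365 -354.93397341  148.        ]
top white bbox [394 196] [423 225]
scene white bbox [235 163] [263 193]
```

```bash
python3 -m jog '[{"dx":0.017,"dy":0.021,"grip":-1},{"dx":0.017,"dy":0.021},{"dx":0.017,"dy":0.021},{"dx":0.017,"dy":0.021},{"dx":0.017,"dy":0.021},{"dx":0.017,"dy":0.021},{"dx":0.017,"dy":0.021},{"dx":0.020,"dy":0.024},{},{}]'
python3 - <<'E'
from m import *
s=env.state();print(s['ee_pos'],s['ee_rot'],s['force'],s['time_s'])
c=env.get_calibration('wrist');im=env.grab_frame('wrist')[:,:,::-1];cv2.imwrite('pics/w1.png',im);print(c)
print(proj(c,[[369.9,-355.3,148],[369.9,-355.3,113],[369.9,-355.3,72],[369.9,-355.3,0]]))
E
```

```text
[ 230.49437869 -526.27918626  213.20531038] [-1.79907601e+02 -8.77469431e-04  2.36522342e+01] [-0.2633598  -0.19316297 -0.76971098] 0.1
{'fx': 280.0286383295286, 'fy': 280.0286383295286, 'cx': 319.64803709886655, 'cy': 201.48058287815095, 'k1': -0.02016715643848656, 'R': array([[ 0.40161874, -0.91580453, -0.00210995],
       [-0.8770303 , -0.38527589,  0.28701975],
       [-0.26366691, -0.11342202, -0.95792234]]), 't': array([-574.06744817,  -32.96630433,  393.30329712])}
[[178.12820978 -49.34959279]
 [198.46813557 -25.58656605]
 [216.00507196  -5.05639102]
 [237.09476509  19.68201537]]invalid input
```

View pics/w1.png

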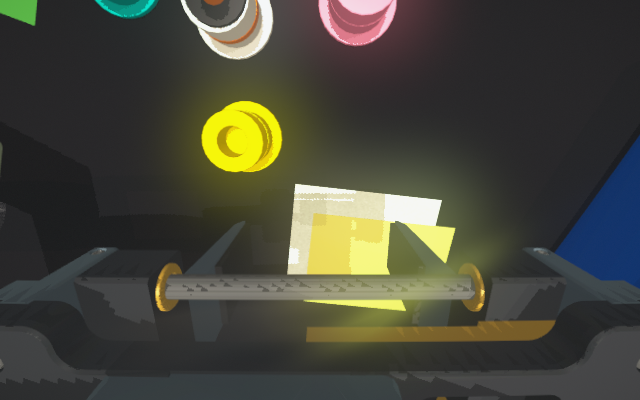

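The move was refused ("invalid input"), so rows probably need every key. The wrist picture, taken from the start pose, shows a yellow pot at (240,135) and the orange pen's stand at the top edge, around (230,20). That matches the predicted (237,20).

```bash
python3 -m jog '[{"dx":0.017,"dy":0.021,"dz":0,"wx":0,"wy":0,"wz":0,"grip":-1},{"dx":0.017,"dy":0.021,"dz":0,"wx":0,"wy":0,"wz":0,"grip":-1},{"dx":0.017,"dy":0.021,"dz":0,"wx":0,"wy":0,"wz":0,"grip":-1},{"dx":0.017,"dy":0.021,"dz":0,"wx":0,"wy":0,"wz":0,"grip":-1},{"dx":0.017,"dy":0.021,"dz":0,"wx":0,"wy":0,"wz":0,"grip":-1}]'
python3 - <<'E'
from m import *
s=env.state();print(s['ee_pos'],s['ee_rot'],s['force'],s['time_s'])
c=env.get_calibration('wrist');im=env.grab_frame('wrist')[:,:,::-1];cv2.imwrite('pics/w2.png',im)
print(proj(c,[[369.9,-355.3,148],[369.9,-355.3,113],[369.9,-355.3,72],[369.9,-355.3,0]]))
E
```

```text
time_s: 0.65
ee_pos: [316.1, -420.7, 213.7]
ee_rot: [-180.0, 0.0, 23.6]
force: [-0.5, 0.5, -0.2]
gripper_width: 91.0
[ 316.10868469 -420.66505684  213.68287719] [-1.79969437e+02  5.40105912e-03  2.36422795e+01] [-0.53970729  0.46671132 -0.16226199] 0.65
[[273.10612439 125.4689306 ]
 [279.07910511 124.47246455]
 [284.39121872 123.58758766]
 [290.99996778 122.48847663]]
```

View pics/w2.png

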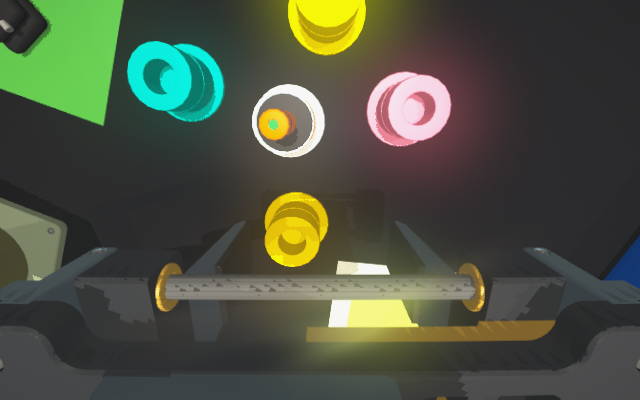

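The pen's cap dot is at (273,125), exactly as predicted, and the white stand is concentric around (288,121). I move over it.

```bash
python3 -m jog '[{"dx":0.018,"dy":0.022,"dz":0,"wx":0,"wy":0,"wz":0,"grip":-1},{"dx":0.018,"dy":0.022,"dz":0,"wx":0,"wy":0,"wz":0,"grip":-1},{"dx":0.018,"dy":0.022,"dz":0,"wx":0,"wy":0,"wz":0,"grip":-1},{"dx":0,"dy":0,"dz":-0.03,"wx":0,"wy":0,"wz":0,"grip":-1},{"dx":0,"dy":0,"dz":-0.02,"wx":0,"wy":0,"wz":0,"grip":-1},{"dx":0,"dy":0,"dz":0,"wx":0,"wy":0,"wz":0,"grip":-1},{"dx":0,"dy":0,"dz":0,"wx":0,"wy":0,"wz":0,"grip":-1}]'
```

```text
time_s: 1.4
ee_pos: [369.7, -355.9, 164.1]
ee_rot: [-180.0, 0.0, 23.6]
force: [0.9, 0.6, 0.6]
gripper_width: 90.8
```

Aligned to within 0.6 mm. Now I descend 70 mm and grip.

```bash
python3 -m jog '[{"dx":0,"dy":0,"dz":-0.025,"wx":0,"wy":0,"wz":0,"grip":-1},{"dx":0,"dy":0,"dz":-0.025,"wx":0,"wy":0,"wz":0,"grip":-1},{"dx":0,"dy":0,"dz":-0.02,"wx":0,"wy":0,"wz":0,"grip":-1},{"dx":0,"dy":0,"dz":0,"wx":0,"wy":0,"wz":0,"grip":-1},{"dx":0,"dy":0,"dz":0,"wx":0,"wy":0,"wz":0,"grip":0.4},{"dx":0,"dy":0,"dz":0,"wx":0,"wy":0,"wz":0,"grip":0.4},{"dx":0,"dy":0,"dz":0,"wx":0,"wy":0,"wz":0,"grip":0.4},{"dx":0,"dy":0,"dz":0,"wx":0,"wy":0,"wz":0,"grip":1},{"dx":0,"dy":0,"dz":0,"wx":0,"wy":0,"wz":0,"grip":1},{"dx":0,"dy":0,"dz":0,"wx":0,"wy":0,"wz":0,"grip":1}]' 30
python3 -m jog '[{"dx":0,"dy":0,"dz":0,"wx":0,"wy":0,"wz":0,"grip":1},{"dx":0,"dy":0,"dz":0,"wx":0,"wy":0,"wz":0,"grip":1},{"dx":0,"dy":0,"dz":0,"wx":0,"wy":0,"wz":0,"grip":1}]' 30
```

```text
time_s: 2.4
ee_pos: [369.7, -355.8, 94.2]
ee_rot: [180.0, -0.0, 23.7]
force: [-0.1, 0.0, -0.5]
gripper_width: 46.0
time_s: 2.7
ee_pos: [369.7, -355.7, 93.9]
ee_rot: [180.0, 0.0, 23.7]
force: [0.2, -0.9, -0.8]
gripper_width: 25.3
```

Gripped at 25.3 mm on a 26 mm handle. Now I lift.

```bash
python3 -m jog '[{"dx":0,"dy":0,"dz":0.005,"wx":0,"wy":0,"wz":0,"grip":1},{"dx":0,"dy":0,"dz":0.01,"wx":0,"wy":0,"wz":0,"grip":1},{"dx":0,"dy":0,"dz":0.015,"wx":0,"wy":0,"wz":0,"grip":1},{"dx":0,"dy":0,"dz":0.015,"wx":0,"wy":0,"wz":0,"grip":1},{"dx":0,"dy":0,"dz":0.015,"wx":0,"wy":0,"wz":0,"grip":1},{"dx":0,"dy":0,"dz":0.015,"wx":0,"wy":0,"wz":0,"grip":1},{"dx":0,"dy":0,"dz":0.015,"wx":0,"wy":0,"wz":0,"grip":1},{"dx":0,"dy":0,"dz":0.01,"wx":0,"wy":0,"wz":0,"grip":1},{"dx":0,"dy":0,"dz":0,"wx":0,"wy":0,"wz":0,"grip":1},{"dx":0,"dy":0,"dz":0,"wx":0,"wy":0,"wz":0,"grip":1}]'
python3 - <<'E'
from m import *
for n in('scene','top'): cv2.imwrite(f'pics/{n}1.png',env.grab_frame(n)[:,:,::-1])
s=cv2.imread('pics/scene1.png');t=cv2.imread('pics/top1.png')
print(proj(env.get_calibration('scene'),[369.8,-355.5,134]),proj(env.get_calibration('scene'),[369.8,-355.5,233]))
cv2.imwrite('pics/crop2.png',cv2.resize(s[75:210,180:330],None,fx=4,fy=4,interpolation=cv2.INTER_CUBIC))
print(env.state()['force'])
E
```

```text
time_s: 3.7
ee_pos: [369.5, -355.5, 193.9]
ee_rot: [-180.0, 0.0, 23.7]
force: [0.2, 0.2, -0.1]
gripper_width: 25.5
[[244.22202524 152.48487174]] [[240.91875122 126.79690588]]
[-0.51543916 -0.36149971 -1.25634966]
```

View pics/crop2.png

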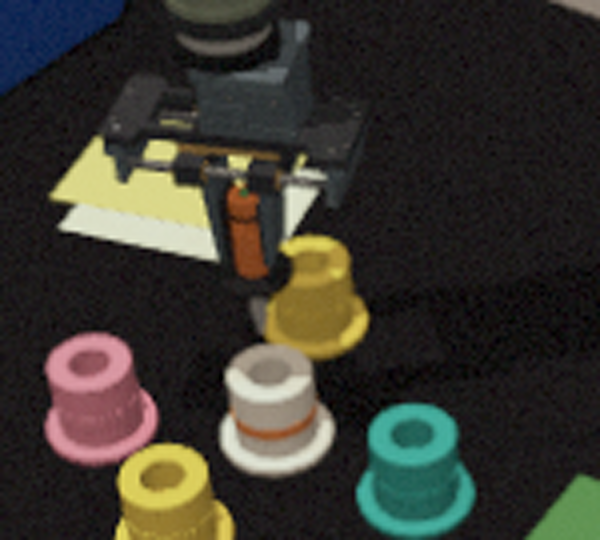

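Pen held upright. Its tip shows at scene (245,157), about where it was predicted, and the empty stand is at crop (270,400). Now I carry the pen across to above the green dot.

```bash
python3 -m jog '[{"dx":0.01,"dy":0.027,"dz":0,"wx":0,"wy":0,"wz":0,"grip":1},{"dx":0.01,"dy":0.027,"dz":0,"wx":0,"wy":0,"wz":0,"grip":1},{"dx":0.01,"dy":0.027,"dz":0,"wx":0,"wy":0,"wz":0,"grip":1},{"dx":0.01,"dy":0.027,"dz":0,"wx":0,"wy":0,"wz":0,"grip":1},{"dx":0.01,"dy":0.027,"dz":0,"wx":0,"wy":0,"wz":0,"grip":1},{"dx":0.01,"dy":0.027,"dz":0,"wx":0,"wy":0,"wz":0,"grip":1},{"dx":0.01,"dy":0.027,"dz":0,"wx":0,"wy":0,"wz":0,"grip":1},{"dx":0.01,"dy":0.027,"dz":0,"wx":0,"wy":0,"wz":0,"grip":1},{"dx":0.01,"dy":0.027,"dz":0,"wx":0,"wy":0,"wz":0,"grip":1},{"dx":0.01,"dy":0.027,"dz":0,"wx":0,"wy":0,"wz":0,"grip":1}]'
python3 -m jog '[{"dx":0.01,"dy":0.027,"dz":0,"wx":0,"wy":0,"wz":0,"grip":1},{"dx":0.01,"dy":0.027,"dz":0,"wx":0,"wy":0,"wz":0,"grip":1},{"dx":0.01,"dy":0.027,"dz":0,"wx":0,"wy":0,"wz":0,"grip":1},{"dx":0.01,"dy":0.027,"dz":0,"wx":0,"wy":0,"wz":0,"grip":1},{"dx":0.01,"dy":0.027,"dz":0,"wx":0,"wy":0,"wz":0,"grip":1},{"dx":0.01,"dy":0.027,"dz":0,"wx":0,"wy":0,"wz":0,"grip":1},{"dx":0.002,"dy":0.003,"dz":0,"wx":0,"wy":0,"wz":0,"grip":1},{"dx":0,"dy":0,"dz":0,"wx":0,"wy":0,"wz":0,"grip":1},{"dx":0,"dy":0,"dz":0,"wx":0,"wy":0,"wz":0,"grip":1}]'
python3 - <<'E'
from m import *
s=cv2.imread('pics/scene1.png');t=cv2.imread('pics/top1.png')
cs,ct=env.get_calibration('scene'),env.get_calibration('top')
print('well',onz(cs,(247.5,166.8),72))
# current-scene check of pen tip, and stand now unobstructed
S=env.grab_frame('scene')[:,:,::-1];T=env.grab_frame('top')[:,:,::-1]
c=lambda im,x,y:cv2.resize(np.ascontiguousarray(im[y:y+72,x:x+100]),(400,288),interpolation=cv2.INTER_CUBIC)
cv2.imwrite('pics/crop3.png',np.clip(np.vstack([np.hstack([c(S,295,220),c(T,200,125)]),np.hstack([c(S,200,140),c(T,362,175)])])*1.3,0,255).astype('uint8'))
e=env.state()['ee_pos'];print(e, proj(cs,e-[0,0,80]),proj(ct,e-[0,0,80]))
E
```

```text
time_s: 4.8
ee_pos: [469.5, -84.5, 193.2]
ee_rot: [-180.0, 0.1, 23.7]
force: [0.6, -1.4, -1.4]
gripper_width: 25.6
time_s: 5.7
ee_pos: [531.1, 78.5, 193.4]
ee_rot: [180.0, 0.1, 23.6]
force: [-0.5, -0.1, -0.9]
gripper_width: 25.4
well [ 365.44194228 -353.54919707   72.        ]
[531.21433091  78.25726138 193.81703692] [[335.83816267 255.45815501]] [[260.41447749 165.38057808]]
```

View pics/crop3.png

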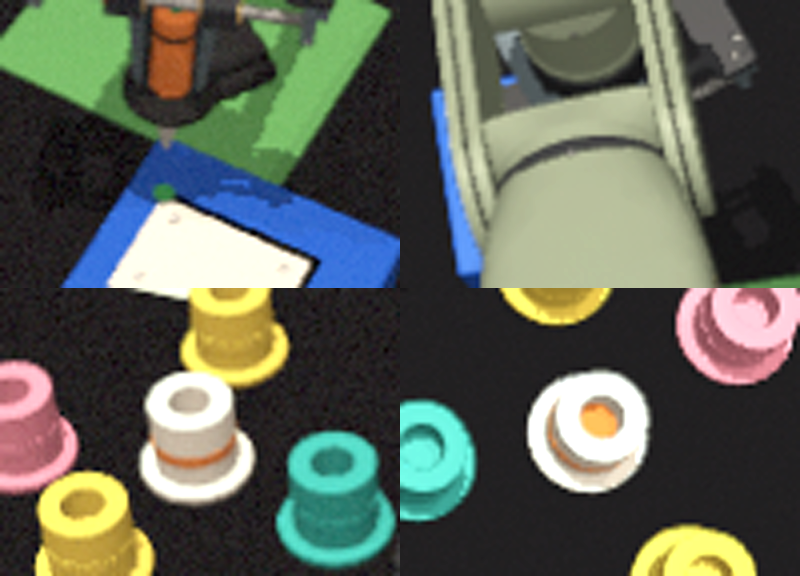

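The tip shows at scene (336.7,256.7), against a prediction of (335.8,255.5), so it's above the green dot. I lower it to about 5 mm above the seam.

```bash
python3 -m jog '[{"dx":0,"dy":0.001,"dz":-0.01,"wx":0,"wy":0,"wz":0,"grip":1},{"dx":0,"dy":0,"dz":-0.01,"wx":0,"wy":0,"wz":0,"grip":1},{"dx":0,"dy":0,"dz":-0.01,"wx":0,"wy":0,"wz":0,"grip":1},{"dx":0,"dy":0,"dz":-0.008,"wx":0,"wy":0,"wz":0,"grip":1},{"dx":0,"dy":0,"dz":-0.006,"wx":0,"wy":0,"wz":0,"grip":1},{"dx":0,"dy":0,"dz":-0.004,"wx":0,"wy":0,"wz":0,"grip":1},{"dx":0,"dy":0,"dz":0,"wx":0,"wy":0,"wz":0,"grip":1},{"dx":0,"dy":0,"dz":0,"wx":0,"wy":0,"wz":0,"grip":1},{"dx":0,"dy":0,"dz":0,"wx":0,"wy":0,"wz":0,"grip":1}]'
python3 - <<'E'
from m import *
cs,ct=env.get_calibration('scene'),env.get_calibration('top')
print('well tri',two(cs,(247.5,168.5),ct,(412.2,207.2)),onz(cs,(247.5,168.5),72),onz(ct,(412.2,207.2),72))
S=env.grab_frame('scene')[:,:,::-1]
cv2.imwrite('pics/crop4.png',cv2.resize(np.ascontiguousarray(S[235:310,300:400]),None,fx=6,fy=6,interpolation=cv2.INTER_CUBIC))
e=env.state()['ee_pos'];print(e, proj(cs,e-[0,0,80]))
E
```

```text
time_s: 6.7
ee_pos: [532.0, 80.4, 146.4]
ee_rot: [180.0, -0.1, 23.7]
force: [-0.5, 0.3, -1.3]
gripper_width: 25.7
well tri (array([ 368.90978809, -353.51167333,   67.90060946]), np.float64(3.660439626342856)) [ 371.61529387 -348.46327519   72.        ] [ 369.16536833 -354.29191623   72.        ]
[531.98511104  80.3531918  146.41813767] [[335.56208398 266.79784124]]
```

View pics/crop4.png

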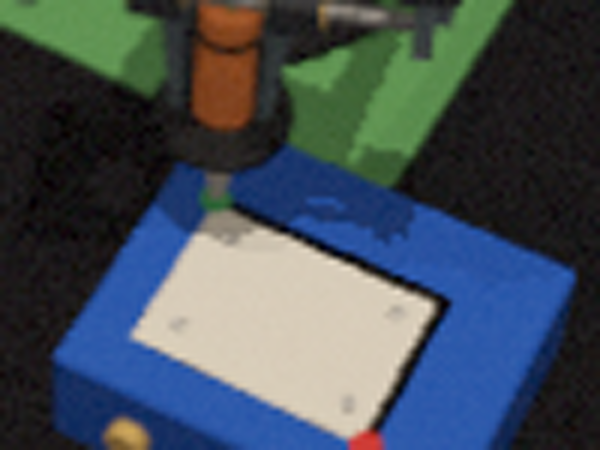

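The tip at crop (217,195) covers the green dot and stands about 6 mm above it. I lower it 2 mm, then trace leg 1 at 50 mm/s.

```bash
python3 -m jog '[{"dx":0,"dy":0,"dz":-0.002,"wx":0,"wy":0,"wz":0,"grip":1},{"dx":0,"dy":0.002,"dz":0,"wx":0,"wy":0,"wz":0,"grip":1},{"dx":-0.0004,"dy":0.004,"dz":0,"wx":0,"wy":0,"wz":0,"grip":1},{"dx":-0.0005,"dy":0.005,"dz":0,"wx":0,"wy":0,"wz":0,"grip":1},{"dx":-0.0005,"dy":0.005,"dz":0,"wx":0,"wy":0,"wz":0,"grip":1},{"dx":-0.0004,"dy":0.005,"dz":0,"wx":0,"wy":0,"wz":0,"grip":1},{"dx":-0.0005,"dy":0.005,"dz":0,"wx":0,"wy":0,"wz":0,"grip":1},{"dx":-0.0004,"dy":0.005,"dz":0,"wx":0,"wy":0,"wz":0,"grip":1},{"dx":-0.0005,"dy":0.005,"dz":0,"wx":0,"wy":0,"wz":0,"grip":1},{"dx":-0.0004,"dy":0.005,"dz":0,"wx":0,"wy":0,"wz":0,"grip":1}]'
python3 -m jog '[{"dx":-0.0004,"dy":0.005,"dz":0,"wx":0,"wy":0,"wz":0,"grip":1},{"dx":-0.0004,"dy":0.005,"dz":0,"wx":0,"wy":0,"wz":0,"grip":1},{"dx":-0.0005,"dy":0.005,"dz":0,"wx":0,"wy":0,"wz":0,"grip":1},{"dx":0,"dy":0,"dz":0,"wx":0,"wy":0,"wz":0,"grip":1}]'
```

```text
time_s: 7.75
ee_pos: [528.1, 121.7, 144.0]
ee_rot: [180.0, -0.0, 23.7]
force: [-0.1, -0.1, -0.4]
gripper_width: 25.5
time_s: 8.15
ee_pos: [526.7, 136.9, 144.0]
ee_rot: [-180.0, -0.0, 23.7]
force: [0.2, -0.2, -1.4]
gripper_width: 25.9
```

On the line (x should be 526.5 at this y). I continue to the corner at (521.9, 189.2).

```bash
python3 -m jog '[{"dx":-0.0005,"dy":0.005,"dz":0,"wx":0,"wy":0,"wz":0,"grip":1},{"dx":-0.0005,"dy":0.005,"dz":0,"wx":0,"wy":0,"wz":0,"grip":1},{"dx":-0.0004,"dy":0.005,"dz":0,"wx":0,"wy":0,"wz":0,"grip":1},{"dx":-0.0005,"dy":0.005,"dz":0,"wx":0,"wy":0,"wz":0,"grip":1},{"dx":-0.0004,"dy":0.005,"dz":0,"wx":0,"wy":0,"wz":0,"grip":1},{"dx":-0.0005,"dy":0.005,"dz":0,"wx":0,"wy":0,"wz":0,"grip":1},{"dx":-0.0004,"dy":0.005,"dz":0,"wx":0,"wy":0,"wz":0,"grip":1},{"dx":-0.0005,"dy":0.005,"dz":0,"wx":0,"wy":0,"wz":0,"grip":1},{"dx":-0.0004,"dy":0.005,"dz":0,"wx":0,"wy":0,"wz":0,"grip":1},{"dx":-0.0005,"dy":0.005,"dz":0,"wx":0,"wy":0,"wz":0,"grip":1}]'
python3 -m jog '[{"dx":0,"dy":0.002,"dz":0,"wx":0,"wy":0,"wz":0,"grip":1},{"dx":0,"dy":0,"dz":0,"wx":0,"wy":0,"wz":0,"grip":1},{"dx":0,"dy":0,"dz":0,"wx":0,"wy":0,"wz":0,"grip":1}]'
```

```text
time_s: 9.15
ee_pos: [522.2, 186.7, 144.0]
ee_rot: [180.0, -0.0, 23.6]
force: [0.6, 0.5, -1.4]
gripper_width: 25.5
time_s: 9.45
ee_pos: [522.1, 188.2, 144.0]
ee_rot: [180.0, 0.0, 23.7]
force: [0.6, 0.4, -0.9]
gripper_width: 25.4
```

```bash
python3 - <<'E'
from m import *
S=env.grab_frame('scene')[:,:,::-1];cs=env.get_calibration('scene')
cv2.imwrite('pics/crop5.png',cv2.resize(np.ascontiguousarray(S[235:310,310:410]),None,fx=6,fy=6,interpolation=cv2.INTER_CUBIC))
e=env.state()['ee_pos'];print(e, proj(cs,e-[0,0,80]))
E
```

```text
[522.20395854 188.1417344  143.98624498] [[373.1688559  284.02029876]]
```

View pics/crop5.png

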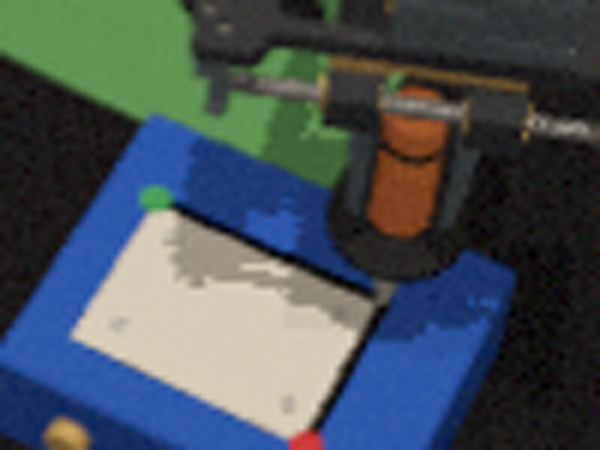

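The tip is at the corner, crop (385,295). Now leg 2 to the red dot.

```bash
python3 -m jog '[{"dx":0.003,"dy":0.001,"dz":0,"wx":0,"wy":0,"wz":0,"grip":1},{"dx":0.005,"dy":0.0005,"dz":0,"wx":0,"wy":0,"wz":0,"grip":1},{"dx":0.005,"dy":0.0005,"dz":0,"wx":0,"wy":0,"wz":0,"grip":1},{"dx":0.005,"dy":0.0004,"dz":0,"wx":0,"wy":0,"wz":0,"grip":1},{"dx":0.005,"dy":0.0005,"dz":0,"wx":0,"wy":0,"wz":0,"grip":1},{"dx":0.005,"dy":0.0004,"dz":0,"wx":0,"wy":0,"wz":0,"grip":1},{"dx":0.005,"dy":0.0005,"dz":0,"wx":0,"wy":0,"wz":0,"grip":1},{"dx":0.005,"dy":0.0004,"dz":0,"wx":0,"wy":0,"wz":0,"grip":1},{"dx":0.005,"dy":0.0004,"dz":0,"wx":0,"wy":0,"wz":0,"grip":1}]'
python3 -m jog '[{"dx":0.005,"dy":0.0004,"dz":0,"wx":0,"wy":0,"wz":0,"grip":1},{"dx":0.005,"dy":0.0005,"dz":0,"wx":0,"wy":0,"wz":0,"grip":1},{"dx":0.005,"dy":0.0004,"dz":0,"wx":0,"wy":0,"wz":0,"grip":1},{"dx":0.005,"dy":0.0004,"dz":0,"wx":0,"wy":0,"wz":0,"grip":1},{"dx":0.005,"dy":0.0004,"dz":0,"wx":0,"wy":0,"wz":0,"grip":1},{"dx":0.005,"dy":0.0004,"dz":0,"wx":0,"wy":0,"wz":0,"grip":1},{"dx":0.005,"dy":0.0004,"dz":0,"wx":0,"wy":0,"wz":0,"grip":1},{"dx":0.002,"dy":0,"dz":0,"wx":0,"wy":0,"wz":0,"grip":1},{"dx":0,"dy":0,"dz":0,"wx":0,"wy":0,"wz":0,"grip":1},{"dx":0,"dy":0,"dz":0,"wx":0,"wy":0,"wz":0,"grip":1}]'
```

```text
time_s: 10.4
ee_pos: [565.6, 192.9, 143.9]
ee_rot: [180.0, 0.0, 23.7]
force: [-0.3, -0.2, -0.2]
gripper_width: 25.6
time_s: 11.4
ee_pos: [602.0, 195.8, 143.9]
ee_rot: [180.0, 0.0, 23.7]
force: [-0.2, 0.1, -0.5]
gripper_width: 25.3
```

```bash
python3 - <<'E'
from m import *
S=env.grab_frame('scene')[:,:,::-1];cs=env.get_calibration('scene')
cv2.imwrite('pics/crop6.png',cv2.resize(np.ascontiguousarray(S[250:325,310:410]),None,fx=6,fy=6,interpolation=cv2.INTER_CUBIC))
e=env.state()['ee_pos'];print(e, proj(cs,e-[0,0,80]))
E
```

```text
[601.97200403 195.77289347 143.97033906] [[360.19232631 308.22032651]]
```

View pics/crop6.png

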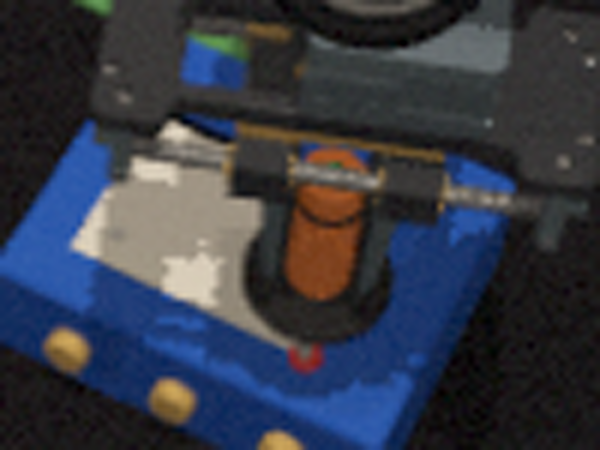

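The tip covers the red dot at crop (305,355). I lift, then carry the pen back above its stand.

```bash
python3 -m jog '[{"dx":0,"dy":0,"dz":0.008,"wx":0,"wy":0,"wz":0,"grip":1},{"dx":0,"dy":0,"dz":0.012,"wx":0,"wy":0,"wz":0,"grip":1},{"dx":0,"dy":0,"dz":0.015,"wx":0,"wy":0,"wz":0,"grip":1},{"dx":0,"dy":0,"dz":0.015,"wx":0,"wy":0,"wz":0,"grip":1},{"dx":-0.0116,"dy":-0.0275,"dz":0,"wx":0,"wy":0,"wz":0,"grip":1},{"dx":-0.0116,"dy":-0.0275,"dz":0,"wx":0,"wy":0,"wz":0,"grip":1},{"dx":-0.0116,"dy":-0.0275,"dz":0,"wx":0,"wy":0,"wz":0,"grip":1},{"dx":-0.0116,"dy":-0.0275,"dz":0,"wx":0,"wy":0,"wz":0,"grip":1},{"dx":-0.0116,"dy":-0.0275,"dz":0,"wx":0,"wy":0,"wz":0,"grip":1},{"dx":-0.0116,"dy":-0.0275,"dz":0,"wx":0,"wy":0,"wz":0,"grip":1}]'
python3 -m jog '[{"dx":-0.0116,"dy":-0.0275,"dz":0,"wx":0,"wy":0,"wz":0,"grip":1},{"dx":-0.0116,"dy":-0.0275,"dz":0,"wx":0,"wy":0,"wz":0,"grip":1},{"dx":-0.0116,"dy":-0.0275,"dz":0,"wx":0,"wy":0,"wz":0,"grip":1},{"dx":-0.0116,"dy":-0.0275,"dz":0,"wx":0,"wy":0,"wz":0,"grip":1},{"dx":-0.0116,"dy":-0.0275,"dz":0,"wx":0,"wy":0,"wz":0,"grip":1},{"dx":-0.0116,"dy":-0.0275,"dz":0,"wx":0,"wy":0,"wz":0,"grip":1},{"dx":-0.0116,"dy":-0.0275,"dz":0,"wx":0,"wy":0,"wz":0,"grip":1},{"dx":-0.0116,"dy":-0.0275,"dz":0,"wx":0,"wy":0,"wz":0,"grip":1},{"dx":-0.0116,"dy":-0.0275,"dz":0,"wx":0,"wy":0,"wz":0,"grip":1},{"dx":-0.0116,"dy":-0.0275,"dz":0,"wx":0,"wy":0,"wz":0,"grip":1}]'
python3 -m jog '[{"dx":-0.0116,"dy":-0.0275,"dz":0,"wx":0,"wy":0,"wz":0,"grip":1},{"dx":-0.0116,"dy":-0.0275,"dz":0,"wx":0,"wy":0,"wz":0,"grip":1},{"dx":-0.0116,"dy":-0.0275,"dz":0,"wx":0,"wy":0,"wz":0,"grip":1},{"dx":-0.0116,"dy":-0.0275,"dz":0,"wx":0,"wy":0,"wz":0,"grip":1},{"dx":0,"dy":-0.001,"dz":0,"wx":0,"wy":0,"wz":0,"grip":1},{"dx":0,"dy":0,"dz":0,"wx":0,"wy":0,"wz":0,"grip":1},{"dx":0,"dy":0,"dz":0,"wx":0,"wy":0,"wz":0,"grip":1},{"dx":0,"dy":0,"dz":0,"wx":0,"wy":0,"wz":0,"grip":1}]'
```

```text
time_s: 12.45
ee_pos: [532.4, 29.8, 195.5]
ee_rot: [179.9, -0.1, 23.7]
force: [0.1, 0.2, -1.2]
gripper_width: 25.5
time_s: 13.45
ee_pos: [416.4, -245.5, 195.5]
ee_rot: [179.9, -0.1, 23.6]
force: [0.0, -1.0, -1.5]
gripper_width: 25.3
time_s: 14.25
ee_pos: [370.6, -354.3, 194.3]
ee_rot: [180.0, -0.0, 23.7]
force: [0.3, 0.8, -0.8]
gripper_width: 25.7
```

```bash
python3 -m jog '[{"dx":-0.001,"dy":-0.001,"dz":-0.01,"wx":0,"wy":0,"wz":0,"grip":1},{"dx":0,"dy":0,"dz":-0.015,"wx":0,"wy":0,"wz":0,"grip":1},{"dx":0,"dy":0,"dz":-0.015,"wx":0,"wy":0,"wz":0,"grip":1},{"dx":0,"dy":0,"dz":-0.015,"wx":0,"wy":0,"wz":0,"grip":1},{"dx":0,"dy":0,"dz":-0.015,"wx":0,"wy":0,"wz":0,"grip":1},{"dx":0,"dy":0,"dz":-0.015,"wx":0,"wy":0,"wz":0,"grip":1},{"dx":0,"dy":0,"dz":-0.008,"wx":0,"wy":0,"wz":0,"grip":1},{"dx":0,"dy":0,"dz":-0.004,"wx":0,"wy":0,"wz":0,"grip":1},{"dx":0,"dy":0,"dz":0,"wx":0,"wy":0,"wz":0,"grip":1},{"dx":0,"dy":0,"dz":0,"wx":0,"wy":0,"wz":0,"grip":1}]'
```

```text
time_s: 15.25
ee_pos: [369.5, -356.4, 97.4]
ee_rot: [179.9, -0.0, 23.7]
force: [-0.9, -0.4, -1.4]
gripper_width: 25.2
```

```bash
python3 -m jog '[{"dx":0,"dy":0,"dz":-0.001,"wx":0,"wy":0,"wz":0,"grip":1},{"dx":0,"dy":0,"dz":-0.001,"wx":0,"wy":0,"wz":0,"grip":1},{"dx":0,"dy":0,"dz":-0.001,"wx":0,"wy":0,"wz":0,"grip":1},{"dx":0,"dy":0,"dz":0,"wx":0,"wy":0,"wz":0,"grip":1},{"dx":0,"dy":0,"dz":0,"wx":0,"wy":0,"wz":0,"grip":1}]'
```

```text
time_s: 15.75
ee_pos: [369.2, -356.3, 94.0]
ee_rot: [180.0, 0.0, 23.6]
force: [-0.2, -0.1, -1.8]
gripper_width: 25.6
```

The height matches the grasp height of 93.9 mm. I open the gripper gradually, then retreat upward.

```bash
python3 -m jog '[{"dx":0,"dy":0,"dz":0,"wx":0,"wy":0,"wz":0,"grip":0.3},{"dx":0,"dy":0,"dz":0,"wx":0,"wy":0,"wz":0,"grip":0},{"dx":0,"dy":0,"dz":0,"wx":0,"wy":0,"wz":0,"grip":-0.5},{"dx":0,"dy":0,"dz":0,"wx":0,"wy":0,"wz":0,"grip":-1},{"dx":0,"dy":0,"dz":0,"wx":0,"wy":0,"wz":0,"grip":-1},{"dx":0,"dy":0,"dz":0,"wx":0,"wy":0,"wz":0,"grip":-1},{"dx":0,"dy":0,"dz":0,"wx":0,"wy":0,"wz":0,"grip":-1},{"dx":0,"dy":0,"dz":0,"wx":0,"wy":0,"wz":0,"grip":-1},{"dx":0,"dy":0,"dz":0,"wx":0,"wy":0,"wz":0,"grip":-1}]'
python3 -m jog '[{"dx":0,"dy":0,"dz":0.02,"wx":0,"wy":0,"wz":0,"grip":-1},{"dx":0,"dy":0,"dz":0.03,"wx":0,"wy":0,"wz":0,"grip":-1},{"dx":0,"dy":0,"dz":0.03,"wx":0,"wy":0,"wz":0,"grip":-1},{"dx":0,"dy":0,"dz":0.03,"wx":0,"wy":0,"wz":0,"grip":-1},{"dx":-0.02,"dy":-0.02,"dz":0.01,"wx":0,"wy":0,"wz":0,"grip":-1},{"dx":-0.03,"dy":-0.03,"dz":0,"wx":0,"wy":0,"wz":0,"grip":-1},{"dx":-0.03,"dy":-0.03,"dz":0,"wx":0,"wy":0,"wz":0,"grip":-1},{"dx":-0.03,"dy":-0.03,"dz":0,"wx":0,"wy":0,"wz":0,"grip":-1},{"dx":0,"dy":0,"dz":0,"wx":0,"wy":0,"wz":0,"grip":-1},{"dx":0,"dy":0,"dz":0,"wx":0,"wy":0,"wz":0,"grip":-1}]'
python3 - <<'E'
from m import *
cs,ct=env.get_calibration('scene'),env.get_calibration('top')
S=env.grab_frame('scene')[:,:,::-1];T=env.grab_frame('top')[:,:,::-1]
c=lambda im,x,y:cv2.resize(np.ascontiguousarray(im[y:y+72,x:x+100]),(400,288),interpolation=cv2.INTER_CUBIC)
cv2.imwrite('pics/crop7.png',np.clip(np.hstack([c(S,200,135),c(T,362,175)])*1.3,0,255).astype('uint8'))
G=((40,90,60),(85,255,255))
a=cen(T,(408,194,20,14),*G)[0];b=cen(S,(236,142,16,14),*G)[0];print(a,b,two(ct,a,cs,b),onz(ct,a,148))
E
```

```text
time_s: 16.65
ee_pos: [369.2, -356.2, 93.9]
ee_rot: [180.0, 0.0, 23.7]
force: [0.0, -1.1, -0.8]
gripper_width: 90.5
time_s: 17.65
ee_pos: [258.7, -466.3, 213.7]
ee_rot: [-180.0, -0.0, 23.5]
force: [-0.3, -0.1, -0.1]
gripper_width: 91.0
[417.66666667 201.33333333] [243.5 149. ] (array([ 370.6372486 , -356.10214604,  148.38743444]), np.float64(0.423585599021)) [ 370.82540348 -356.37413421  148.        ]
```

View pics/crop7.png

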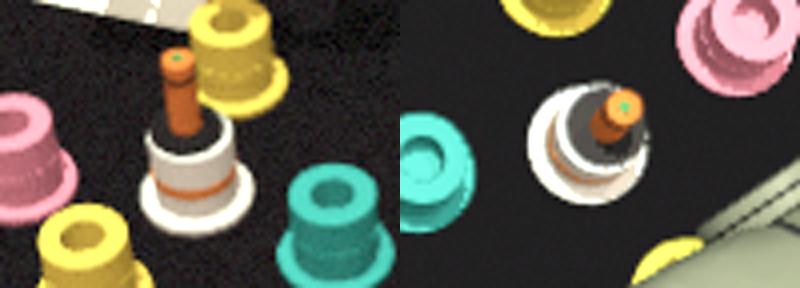

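The pen stands upright in its own stand with the collar on the rim. Its cap dot is at (370.6, -356.1, 148.4), against an expected seated height of 148, and the gripper is well clear.

```bash
python3 -c "
from workcell import env
env.job_done(); print(env.state()['time_s'])"
```

```text
the job is handed in; nothing more can be done
the job is handed in; nothing more can be done
```

I took the orange pen from its stand and passed its tip along the whole seam, green dot to corner to red dot. It ran about 4 mm above the seam at a commanded 50 mm/s, with no sign of contact in the wrist force. I then put the pen back in its own stand, let go and handed in at about 18 s of the 64 s allowed; no verdict is reported.

**Last checks:**
- **Seating:** the cap dot was measured at height 148.4 mm, where a seated pen should show 148, and within 1.5 mm of where it started. The last picture shows the pen upright with its collar on the rim and the gripper clear.
- **Tracing:** close crops at the green dot, the corner and the red dot each showed the tip over the mark.

**What failed or disagreed:**
- **First move:** it was refused because the rows lacked keys; nothing moved.
- **Stand centre:** the by-eye estimate of the well centre from the two cameras disagreed by about 4–6 mm, with the scene camera being the outlier. I used the pen's original position instead, which agreed with the top camera to about 1.5 mm.

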